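Tip the pipe fittings out of the tilting pan

TASK

Slide the empty grey bin up against the front of the tipping stand, its low front wall square to the stand and centred under the pan's lip. Then raise the pan by its handle to 45 degrees (never past 55) and keep it there for about two seconds so that the tee and the elbow slide out into the bin, and lower the pan back down level. Leave the bin where it is and do not knock the other tools about.

Things in the scene. Friction and masses are not known exactly. Their poses are not given: they have to be found in the camera images.
- stand: Fixed tipping stand: dark steel base 160 (x) by 150 (y) by 20 mm high, two upright cheeks carrying the pan. Origin on the table at the middle of the base's front edge, straight below the pan's hinge, which runs along its x at 110 mm height. z up; -y points out of its front, where the pan tips; +y back to the handle. The arc scale on its +x side has a tick every 15 degrees, the long one at 45.
- pan (a joint): Tilt of the open steel pan, rad: 0 is level, on its stop (the start); grows as the handle end is raised; 0.785 is 45 degrees, end stop 1.15. The stiff hinge (0.9 N m) holds the pan where it is left, so it must be led both up and down (5 to 11 N at the handle).
- pan_lip (a point): Middle of the pan's open lip, level at stand (0, -65, 110) mm. The pan is 128 mm wide, its walls 43 mm high; it reaches back to stand y = +140 mm.
- pan_handle (a point): Centre of the pan's handle, a round bar 12 mm thick, 110 mm long along the stand's x (about 95 mm free between its struts). It turns with the pan: 180 mm behind the hinge and 75 mm above it when level, so at stand (0, 180, 185) mm at the start. The pan's rim lies 32 mm lower than the bar's centre and starts 40 mm in front of it; elsewhere it is clear. Axes as the pan's.
- bin_center (a point): Loose grey plastic bin, open on top, about 0.45 kg, 180 mm wide (its x), 150 mm deep (its y); this point is at the middle of its outline, 45 mm above its underside. Walls and floor 5 mm. Low front wall (+y) 25 mm high, sides 55 mm, tall back wall (-y). In place, its front face (y = +75 mm) touches the base's front: this point lies 75 mm in front of the stand's origin, bin y along stand y.
- bin_grip (a point): Middle of the top edge of the bin's back wall, 90 mm above the table, at bin y = -70 mm. The wall is 10 mm thick and 180 mm wide: it can be gripped from above here and the bin slid along the table. Axes as the bin's.
- tee_center (a point): Middle of a steel pipe tee lying in the pan, 75 mm run, 34 mm thick. It slides at about 25 to 35 degrees of tilt.
- elbow_center (a point): Middle of a steel pipe elbow lying in the pan behind the tee, legs about 60 mm, 34 mm thick. It slides likewise.
- union: Bystander, to be left alone: upright ribbed grey pipe union, 86 mm across, 100 mm tall, origin under its centre.
- square: Bystander, to be left alone: flat L-shaped metal try square, stock 150 x 30 x 16 mm, blade 160 mm, origin under the stock's centre.
- tape: Bystander, to be left alone: white tape measure, 75 x 45 x 70 mm tall, origin under its centre.
- spanner: Bystander, to be left alone: steel spanner 190 mm long lying flat.
- driver: Bystander, to be left alone: screwdriver 200 mm long lying flat.
- drill: Bystander, to be left alone: cordless drill standing on its battery, about 200 mm tall, origin under its battery's centre.
- valve: Bystander, to be left alone: brass ball valve with a flat lever, about 120 mm long, 70 mm tall, origin under its body.
Mind the look-alikes: they are no part of the job. Leave any green or purple look-alike of the part that bears tee_center alone.

How it is judged:
On the way, in this order (a step that is already met when the one before it is completed fails the run):
1. the bin stands square against the stand's front, centred under the lip, with the pan still level (x of bin_center in the frame of stand between -0.025 and 0.025 m and y of bin_center in the frame of stand between -0.097 and -0.06 m and angle between the y axis of bin_center and the y axis of stand, either way round below 0.15 rad and y of stand in the frame of bin_center above 0 m and angle between bin_center's own z axis and vertical below 0.05 rad and value of joint pan below 0.05 rad), for 0.2 s.
2. the pan is held at 45 degrees (40 to 50) for a second with the bin in place (x of bin_center in the frame of stand between -0.025 and 0.025 m and y of bin_center in the frame of stand between -0.097 and -0.06 m and angle between the y axis of bin_center and the y axis of stand, either way round below 0.15 rad and y of stand in the frame of bin_center above 0 m and angle between bin_center's own z axis and vertical below 0.05 rad and value of joint pan between 0.698 and 0.873 rad), for 1 s.
3. the pan is level again and both fittings are in the bin (value of joint pan below 0.05 rad and x of tee_center in the frame of bin_center between -0.085 and 0.085 m and y of tee_center in the frame of bin_center between -0.065 and 0.07 m and z of each of tee_center, elbow_center in the frame of bin_center below 0.03 m and x of elbow_center in the frame of bin_center between -0.085 and 0.085 m and y of elbow_center in the frame of bin_center between -0.065 and 0.07 m), for 0.2 s.
At the end, for the whole second after the job is handed in: The pan is back level (within 3 degrees), tee and elbow lie at rest inside the bin, and the bin stands flat on the table against the stand's front: gap up to 22 mm, off-centre up to 25 mm, up to 0.15 rad out of square (all of step 3 and x of bin_center in the frame of stand between -0.025 and 0.025 m and y of bin_center in the frame of stand between -0.097 and -0.06 m and angle between the y axis of bin_center and the y axis of stand, either way round below 0.15 rad and y of stand in the frame of bin_center above 0 m and angle between bin_center's own z axis and vertical below 0.05 rad and linear speed of each of bin, tee, elbow below 0.03 m/s); the robot touches nothing.
It fails at once if the pan is tipped past 55 degrees (value of joint pan above 0.96 rad).
It fails at once if a bystander is pushed more than 30 mm from its place (distance of any of union, square, tape, spanner, driver, drill, valve from where it was at the start of the episode above 0.03 m).
It also fails if it takes over 72 s, if anything falls off the work surface, if the arm or the gripper's body presses on something with over 40 N, if the wrist force passes 120 N, or if a joint passes its speed limit or range.

ROBOT

A 6-joint arm with a two-finger parallel gripper is mounted at the origin on the work surface. World frame = base frame: x ahead of the robot, y to its left, z up, the work surface at z = 0. Lengths are in m, angles in rad, forces in N, time in s.
With the tool pointing down it reaches from about 0.3 to 0.775 m from the base axis. Payload 14.6 kg.
Tool frame: the origin (TCP) lies on the centre line of the jaws, within the pads' length; the fingertips stand 11 mm ahead of it and the grasp point (between the pads) lies 8 mm behind it; z points along the fingers, y is the direction in which the jaws open and shut (so a half turn about z gives the same grasp; the last joint's range is limited). The gripper opens to 85 mm and grips with 20 to 120 N. Pads are 22 mm wide; open, the fingers measure 114 mm over their backs; the gripper's body (76 mm by 85 mm) begins 54 mm behind the grasp point. The pads swing forward as they close: fully open they stand 13 mm farther back than shut.
Start: joints at [1.06, 0.3, 1.521, -0, 1.321, -0.067], TCP at [0.236, 0.497, 0.242] pointing down, gripper open.
Joint ranges: [-3.03, 3.03], [-0.79, 2.21], [0.23, 2.52], [-1.04, 4.18], [0, 3.07], [-2.55, 2.55]. Speed limits (rad/s): [2.22, 2.22, 2.57, 3.14, 3.14, 3.14].

INTERFACE

Orientations are given as a 3x3 rotation matrix whose columns are the frame's x, y, z axes.
In Python, from station import env, optics, hand_in gives the robot as it stands.
- The arm moves only by the tool jog_arm, never from a script. Its argument "increments" is a list of rows, each a list of 3 entries, a list of its own where there are three numbers: the finger opening in mm, from 0 to 85.4, then the shift along the tool's x, y, z in units of 50 mm (1.0 is 50 mm), then the turn about the tool's z in units of 8 degrees (1.0 is 8 degrees). A call has 1 to 12 rows; each row shifts and turns the commanded pose from where the row before left it, along the tool's axes as they then stand; what a row does not reach is not made up. A row lasts 1/10 s, in which the tool goes at most 50 mm and 8.59 degrees, less where a joint would pass 70% of its speed; a pose out of reach is approached as far as the arm can. A call is refused whole if a number of a shift passes 1 or a number of a turn 1, either way. A call with a gripper value outside its range is refused whole. The fingers move at their own pace and stop on an object; the grip force is fixed at half the most. Time passes only in rows, so rows that do not move let the fingers close. It gives the time, the measured TCP pose, the force and the opening at its end, in the units of the state.
- env.observe(): the state, without advancing time (a new reading comes with each control period).
- optics.snapshot(name): name is "side" or "top"; returns a dict with "pixels" (480x640x3 uint8, red, green, blue), "z_map" (480x640 float32, m along the optical axis (not along the pixel's ray), 0 where there is no reading), "fx", "fy", "cx", "cy" (pixels), "k1" (the pictures are not rectified: a ray, as slopes to the right and down, at radius r is drawn at 1 + k1 r^2 times it, then the intrinsics apply), "R" (3x3) and "t" (3): a world point X has camera coordinates R X + t. Camera axes: x right, y down, z forward; pixel columns grow to the right and rows downward; lengths in m; the calibration is good to about 2 mm. A picture is of the moment at which its call begins.
- hand_in(): hands the job in, once; it reports no verdict.
The state is a dict: "t": time; "joints": joint angles; "qd": joint speeds; "effort": joint torques, N m; "tcp_pos": TCP position; "orientation": TCP orientation; "wrist_force": force on the tool from outside, world axes, zero at the start; "wrist_torque": the same for the moment, N m; "gripper_width": finger opening in m.
Only numpy, scipy, OpenCV 4.12 (cv2) and the standard library are available. Lean on these libraries where they do the work, as an engineer would, in place of code of your own. Each camera call takes 0.05 s, during which the arm holds its last target. There are 200 camera calls.

## Working session

There is one attempt and no reset: what is moved stays moved. The work goes in short steps, Python scripts to look and compute and a tool call to move; the robot and the scene stay as the last step left them, time stands still between calls to the robot, and variables do not carry over. Pictures are saved under pics/ and viewed, about 8 in all and at most 12, crops included, and the job is handed in when it is done.

Besides the shell and the picture viewer there is one more tool, called after ">>>" in YAML: its name, and indented under it one key for each argument. jog_arm: Moves the arm, as the interface text tells. Its arguments: {"type":"object","properties":{"increments":{"type":"array","items":{"type":"array"}}},"required":["increments"]}

```bash
mkdir -p pics; ls
cat > h.py <<'E'
import numpy as np, cv2
from station import env, optics
def snap(n,f=None):
    s=optics.snapshot(n)
    if f: cv2.imwrite('pics/'+f,s['pixels'][:,:,::-1])
    return s
def cloud(s):
    K=np.array([[s['fx'],0,s['cx']],[0,s['fy'],s['cy']],[0,0,1.]])
    v,u=np.mgrid[0:480,0:640]
    p=np.stack([u.ravel(),v.ravel()],1).astype(np.float64)[:,None]
    r=cv2.undistortPoints(p,K,np.array([s['k1'],0,0,0.]))[:,0]
    z=s['z_map'].reshape(-1,1)
    X=np.hstack([r*z,z])
    W=(X-np.array(s['t']).reshape(1,3))@np.array(s['R'])
    W[z[:,0]==0]=np.nan
    return W.reshape(480,640,3)
E
python3 - <<'E'
from h import *
o=env.observe();print({k:np.round(v,3).tolist() for k,v in o.items()})
for n in('top','side'):
    s=snap(n,n+'1.png');np.save(n+'.npy',cloud(s));print(n,s['fx'],s['k1'],np.round(-np.array(s['R']).T@s['t'],3))
E
```

```text
pics
{'t': 0.0, 'joints': [1.06, 0.3, 1.522, -0.0, 1.321, -0.067], 'qd': [-0.0, -0.001, -0.0, -0.001, 0.002, 0.001], 'effort': [-0.003, -54.349, -36.178, -0.0, 0.004, -0.0], 'tcp_pos': [0.236, 0.497, 0.242], 'orientation': [[-0.903, 0.429, -0.001], [0.429, 0.903, -0.001], [0.0, -0.001, -1.0]], 'wrist_force': [-0.628, -0.223, 0.01], 'wrist_torque': [0.031, -0.06, 0.035], 'gripper_width': 0.086}
top 469.58139571161945 -0.08341822149655381 [0.326 0.018 1.23 ]
side 583.8199570406916 -0.12866236165880263 [0.15  1.22  1.036]
```

View pics/top1.png

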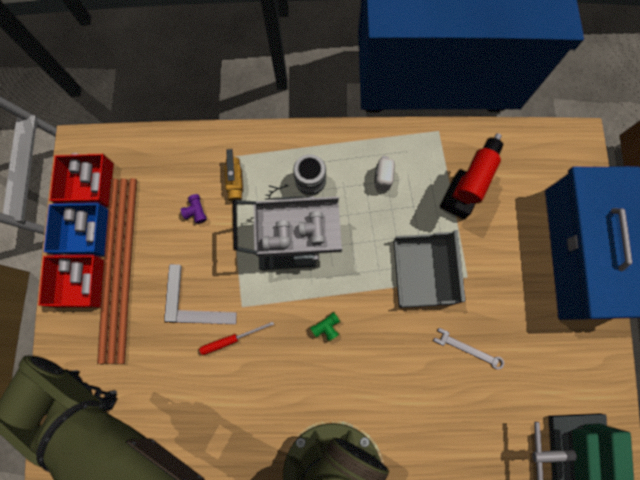

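View pics/side1.png

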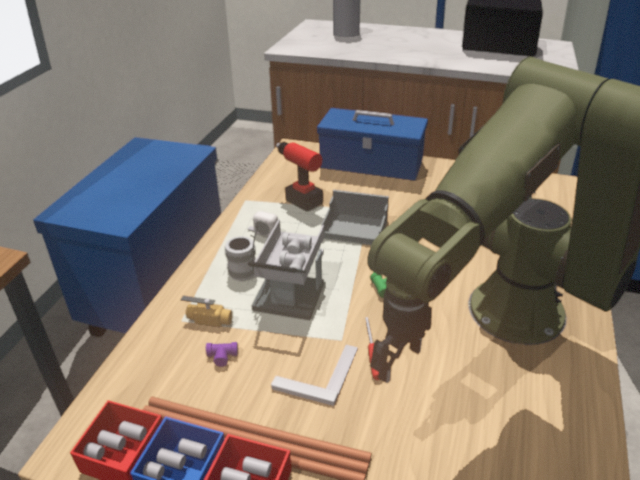

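The top view shows the stand and pan at (300,228), with the handle bar at (236,225) and the lip facing right at about (340,225). The bin is at (428,270), with its tall back wall on the right at (460,268). Look-alikes:
- Tees: grey in the pan (313,228), which is the one I want; green (325,327) and purple (193,208), both to be left alone.
- Bins: the red and blue boxes at (75,230) are not the grey bin.

Next I'll take a close crop and measure.

Run:
```python
from h import *
im=cv2.imread('pics/top1.png');W=np.load('top.npy')
cv2.imwrite('pics/crop1.png',cv2.resize(im[180:320,215:475],None,fx=3,fy=3,interpolation=cv2.INTER_CUBIC))
def reg(n,u0,u1,v0,v1,z0,z1):
    P=W[v0:v1,u0:u1].reshape(-1,3);m=(P[:,2]>z0)&(P[:,2]<z1);Q=P[m]
    r=cv2.minAreaRect((Q[:,:2]*1000).astype(np.float32));print(n,len(Q),Q.mean(0).round(3),'rect',np.round(r[0],1),np.round(r[1],1),round(r[2],2),'z',np.percentile(Q[:,2],[5,50,95]).round(3))
    return Q
reg('bin all',385,475,225,315,0.02,0.11)
B=reg('bin backwall',440,475,225,315,0.08,0.1)
reg('handle',228,246,195,260,0.165,0.21)
reg('rim',246,350,190,275,0.14,0.16)
reg('panall',246,350,190,275,0.09,0.16)
reg('base',246,350,190,290,0.012,0.03)
c=np.polyfit(B[:,0],B[:,1],1);print('backwall slope',c)
for v in (205,215,225,235,245):print([W[v,u].round(3).tolist() for u in (235,237,239,334,338,341,344)])
```

```text
bin all 1424 [ 0.51  -0.276  0.058] rect [ 503.2 -247.5] [181.3 151.9] 2.66 z [0.023 0.057 0.092]
bin backwall 376 [ 0.505 -0.316  0.09 ] rect [ 506.2 -316.9] [177.8  12.8] 2.46 z [0.082 0.09  0.095]
handle 345 [0.592 0.216 0.188] rect [591.3 212.3] [124.5  28.3] 1.4 z [0.175 0.19  0.194]
rim 1502 [0.591 0.09  0.148] rect [605.5  79.3] [150.6 203.6] 2.26 z [0.141 0.146 0.156]
panall 4960 [0.599 0.08  0.127] rect [600.6  78.9] [162.3 204. ] 2.26 z [0.111 0.117 0.154]
base 604 [0.543 0.122 0.021] rect [621.1 105.7] [151.  227.8] 85.1 z [0.016 0.021 0.026]
backwall slope [ 0.04575693 -0.33904397]
[[0.637, 0.22, 0.191], [0.693, 0.251, 0.001], [0.693, 0.245, 0.002], [0.657, -0.011, 0.112], [0.689, -0.025, 0.002], [0.688, -0.033, 0.006], [0.689, -0.041, 0.001]]
[[0.612, 0.219, 0.193], [0.613, 0.215, 0.188], [0.665, 0.245, 0.002], [0.63, -0.011, 0.116], [0.629, -0.02, 0.118], [0.662, -0.033, -0.003], [0.661, -0.041, 0.003]]
[[0.588, 0.217, 0.195], [0.59, 0.215, 0.186], [0.636, 0.244, 0.004], [0.605, -0.01, 0.116], [0.605, -0.02, 0.115], [0.633, -0.032, 0.0], [0.632, -0.04, 0.006]]
[[0.566, 0.218, 0.19], [0.566, 0.213, 0.189], [0.609, 0.243, 0.002], [0.581, -0.01, 0.111], [0.58, -0.02, 0.113], [0.605, -0.031, 0.002], [0.605, -0.039, 0.002]]
[[0.542, 0.217, 0.193], [0.542, 0.212, 0.193], [0.583, 0.243, -0.004], [0.556, -0.01, 0.113], [0.555, -0.019, 0.114], [0.578, -0.031, 0.0], [0.578, -0.039, 0.002]]
```

View pics/crop1.png

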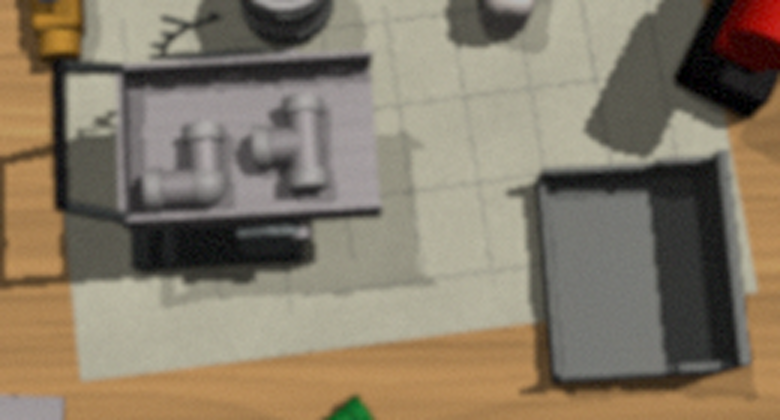

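The crop shows the grey elbow at about (185,170) and the grey tee at about (295,145), both in the pan. The lip faces the bin. The bin's tall back wall is on its right, and it is nearly parallel to the stand already.

Run:
```python
from h import *
W=np.load('top.npy');S=np.load('side.npy')
def reg(n,u0,u1,v0,v1,z0,z1,W=W):
    P=W[v0:v1,u0:u1].reshape(-1,3);Q=P[(P[:,2]>z0)&(P[:,2]<z1)]
    print(n,len(Q),'min',np.percentile(Q,1,axis=0).round(3),'max',np.percentile(Q,99,axis=0).round(3));return Q
reg('union',285,330,145,197,.02,.13)
reg('tape',370,402,145,195,.02,.1)
reg('drill',440,510,130,220,.02,.25)
# bar only, per image row
H=reg('bar',230,240,195,262,.175,.205)
for x in np.arange(.52,.67,.01):
    q=H[abs(H[:,0]-x)<.005]
    if len(q):print(round(x,3),len(q),q[:,1].mean().round(4),q[:,2].mean().round(4))
# pan side walls rim top, lateral edges, at z .145-.16
P=W[185:280,246:346].reshape(-1,3);P=P[(P[:,2]>.1)&(P[:,2]<.165)]
for y in np.arange(-.03,.17,.02):
    q=P[abs(P[:,1]-y)<.01]
    if len(q):print('y',round(y,2),q[:,0].min().round(4),q[:,0].max().round(4),'ymin',q[:,1].min().round(4))
# side view: handle+pan+base
P=S.reshape(-1,3);m=(P[:,0]>.48)&(P[:,0]<.72)&(P[:,1]>-.06)&(P[:,1]<.26)
Q=P[m&(P[:,2]>.175)&(P[:,2]<.21)];print('side bar',len(Q),np.percentile(Q,[1,50,99],axis=0).round(3).tolist())
Q=P[m&(P[:,2]>.012)&(P[:,2]<.026)];print('side base',len(Q),np.percentile(Q,[1,50,99],axis=0).round(3).tolist())
```

```text
union 1103 min [0.715 0.01  0.022] max [0.794 0.092 0.108]
tape 560 min [ 0.724 -0.172  0.022] max [ 0.797 -0.122  0.075]
drill 2492 min [ 0.645 -0.412  0.026] max [ 0.804 -0.302  0.206]
bar 288 min [0.531 0.209 0.182] max [0.649 0.227 0.195]
0.53 17 0.2147 0.1887
0.54 26 0.2157 0.1898
0.55 20 0.2173 0.1906
0.56 20 0.2173 0.1915
0.57 21 0.2178 0.1909
0.58 23 0.2179 0.19
0.59 21 0.2185 0.191
0.6 21 0.219 0.1905
0.61 27 0.2203 0.1902
0.62 24 0.2204 0.1905
0.63 23 0.2207 0.1898
0.64 28 0.2209 0.1891
0.65 17 0.2179 0.1882
y -0.03 0.5374 0.6629 ymin -0.0257
y -0.01 0.5364 0.6652 ymin -0.0199
y 0.01 0.5358 0.6651 ymin 0.0
y 0.03 0.5211 0.6764 ymin 0.0207
y 0.05 0.5208 0.6767 ymin 0.04
y 0.07 0.5222 0.6809 ymin 0.06
y 0.09 0.5217 0.6818 ymin 0.08
y 0.11 0.5308 0.6797 ymin 0.1
y 0.13 0.5304 0.6798 ymin 0.12
y 0.15 0.5294 0.6779 ymin 0.14
side bar 288 [[0.53, 0.1, 0.177], [0.595, 0.223, 0.188], [0.679, 0.231, 0.204]]
side base 1450 [[0.514, 0.044, 0.013], [0.564, 0.147, 0.02], [0.702, 0.241, 0.025]]
```

>>> jog_arm:
  increments:
    - [60,[0,0,0],-0.87]
    - [60,[0,0,0],-0.87]
    - [60,[0,0,0],-0.87]
    - [60,[0,0,0],-0.87]
    - [60,[-0.2,-0.7,0],0]
    - [60,[-0.2,-0.7,0],0]
    - [60,[-0.2,-0.7,0],0]
    - [60,[-0.2,-0.7,0],0]
    - [60,[-0.2,-0.7,0],0]
    - [60,[-0.2,-0.7,0],0]
    - [60,[-0.2,-0.7,0],0]
    - [60,[-0.2,-0.7,0],0]

```text
t: 1.3
tcp_pos: [0.3279, 0.2189, 0.2422]
orientation: [[-0.999, -0.042, -0.0], [-0.042, 0.999, -0.0], [0.0, -0.0, -1.0]]
wrist_force: [0.9, 0.8, 0.2]
gripper_width: 0.0597
```

>>> jog_arm:
  increments:
    - [60,[-0.25,-0.8,0],0]
    - [60,[-0.25,-0.8,0],0]
    - [60,[-0.25,-0.8,0],0]
    - [60,[-0.25,-0.8,0],0]
    - [60,[-0.25,-0.8,0],0]
    - [60,[-0.25,-0.8,0],0]
    - [60,[-0.25,-0.8,0],0]
    - [60,[-0.25,-0.8,0],0]
    - [60,[-0.25,-0.8,0],0]
    - [60,[-0.25,-0.8,0],0]
    - [60,[-0.25,-0.8,0],0]
    - [60,[0,0,0],0]

```text
t: 2.5
tcp_pos: [0.4842, -0.217, 0.2412]
orientation: [[-0.999, -0.039, -0.001], [-0.039, 0.999, 0.0], [0.001, 0.0, -1.0]]
wrist_force: [1.3, 0.8, -0.8]
gripper_width: 0.06
```

Run:
```python
from h import *
o=env.observe();print({k:np.round(v,4).tolist() for k,v in o.items()})
d=np.array([.5062,-.3175,.072])-o['tcp_pos'];print(d@np.array(o['orientation'])/.05)
```

```text
{'t': 2.5, 'joints': [-0.4902, 0.2581, 1.5768, -0.0005, 1.3077, -2.0997], 'qd': [0.0602, -0.0589, 0.0777, 0.011, -0.0004, 0.056], 'effort': [-2.6991, -50.2167, -38.7555, -0.1625, 0.0067, -0.8713], 'tcp_pos': [0.4842, -0.217, 0.2412], 'orientation': [[-0.9992, -0.0388, -0.0012], [-0.0388, 0.9992, 0.0001], [0.0012, 0.0001, -1.0]], 'wrist_force': [1.3251, 0.8419, -0.8336], 'wrist_torque': [0.0487, 0.0282, 0.0039], 'gripper_width': 0.06}
[-0.36636772 -2.0255692   3.38385998]
```

>>> jog_arm:
  increments:
    - [60,[-0.12,-0.67,0],0]
    - [60,[-0.12,-0.67,0],0]
    - [60,[-0.12,-0.68,0],0]
    - [60,[0,0,0.5],0]
    - [60,[0,0,0.5],0]
    - [60,[0,0,0.5],0]
    - [60,[0,0,0.2],0]
    - [60,[0,0,0],0]
    - [60,[0,0,0],0]

```text
t: 3.4
tcp_pos: [0.5064, -0.3137, 0.1584]
orientation: [[-0.999, -0.042, 0.001], [-0.042, 0.999, -0.001], [-0.001, -0.001, -1.0]]
wrist_force: [-0.5, 0.2, 0.9]
gripper_width: 0.0604
```

Run:
```python
from h import *
o=env.observe();print(np.round(o['tcp_pos'],4),np.round(o['orientation'],3).tolist())
d=np.array([.5062,-.3175,.072])-o['tcp_pos'];print(d@np.array(o['orientation'])/.05)
s=snap('side','s2.png');im=cv2.imread('pics/s2.png');cv2.imwrite('pics/c2.png',cv2.resize(im[120:320,230:470],None,fx=3,fy=3))
```

```text
[ 0.5064 -0.3137  0.1584] [[-0.999, -0.042, 0.001], [-0.042, 0.999, -0.001], [-0.001, -0.001, -1.0]]
[ 0.00878584 -0.07501329  1.72877702]
```

View pics/c2.png

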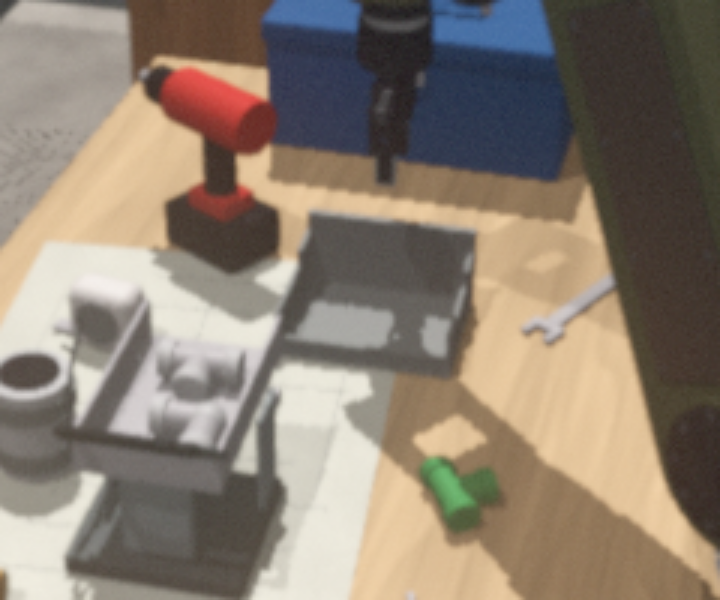

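The fingers hang over the middle of the back wall: tips at (385,180), wall top at (390,220). Now I'll descend and grip.

>>> jog_arm:
  increments:
    - [60,[0,-0.07,0.4],0]
    - [60,[0,0,0.4],0]
    - [60,[0,0,0.4],0]
    - [60,[0,0,0.4],0]
    - [60,[0,0,0.15],0]
    - [60,[0,0,0],0]
    - [0,[0,0,0],0]
    - [0,[0,0,0],0]
    - [0,[0,0,0],0]
    - [0,[0,0,0],0]
    - [0,[0,0,0],0]
    - [0,[0,0,0],0]

```text
t: 4.65
tcp_pos: [0.5065, -0.3174, 0.0707]
orientation: [[-0.999, -0.042, 0.001], [-0.042, 0.999, -0.001], [-0.001, -0.001, -1.0]]
wrist_force: [-0.5, -0.5, 6.3]
gripper_width: 0.0089
```

>>> jog_arm:
  increments:
    - [0,[-0.05,0.1,0],0]
    - [0,[-0.1,0.2,0],0]
    - [0,[-0.1,0.2,0],0]
    - [0,[-0.1,0.2,0],0]
    - [0,[-0.1,0.2,0],0]
    - [0,[-0.1,0.2,0],0]
    - [0,[-0.1,0.2,0],0]
    - [0,[-0.1,0.2,0],0]
    - [0,[-0.1,0.2,0],0]
    - [0,[-0.1,0.2,0],0]
    - [0,[-0.1,0.2,0],0]
    - [0,[-0.1,0.2,0],0]

```text
t: 5.85
tcp_pos: [0.5591, -0.2003, 0.0707]
orientation: [[-0.999, -0.042, 0.001], [-0.042, 0.999, -0.002], [-0.001, -0.002, -1.0]]
wrist_force: [-2.3, -5.2, 5.2]
gripper_width: 0.0088
```

>>> jog_arm:
  increments:
    - [0,[-0.15,0.2,0],0]
    - [0,[-0.15,0.2,0],0]
    - [0,[-0.15,0.2,0],0]
    - [0,[-0.15,0.2,0],0]
    - [0,[-0.15,0.2,0],0]
    - [0,[-0.1,0.2,0],0]
    - [0,[-0.1,0.2,0],0]
    - [0,[0,0.1,0],0]
    - [0,[0,0,0],0]
    - [0,[0,0,0],0]

```text
t: 6.85
tcp_pos: [0.6038, -0.1225, 0.0707]
orientation: [[-0.999, -0.042, 0.002], [-0.042, 0.999, 0.0], [-0.002, 0.0, -1.0]]
wrist_force: [3.0, 3.8, 5.5]
gripper_width: 0.0088
```

Run:
```python
from h import *
o=env.observe();print(np.round(o['tcp_pos'],4),np.round(o['orientation'],3).tolist(),o['wrist_force'],o['gripper_width'])
print((np.array([.5062+.0977,-.3175+.208,.072])-o['tcp_pos'])@np.array(o['orientation'])/.05)
s=snap('top','t3.png');im=cv2.imread('pics/t3.png');cv2.imwrite('pics/c3.png',cv2.resize(im[130:350,200:470],None,fx=2.9,fy=2.7))
```

```text
[ 0.6038 -0.1225  0.0707] [[-0.999, -0.042, 0.002], [-0.042, 0.999, 0.0], [-0.002, 0.0, -1.0]] [2.98150734 3.75956812 5.51782155] 0.008754113579729014
[-0.01275369  0.26039041 -0.0256195 ]
```

View pics/c3.png

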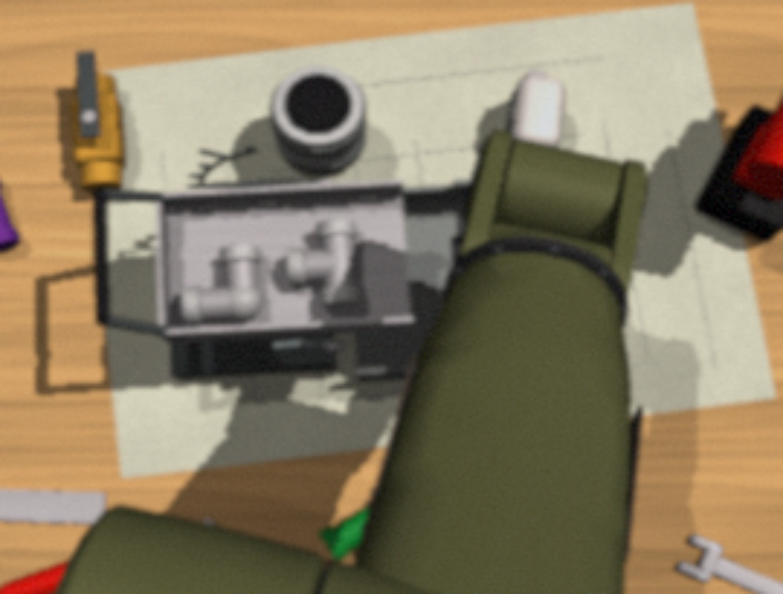

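The bin has been slid under the lip side, partly hidden by the arm, and all bystanders look untouched. I'll slide the last 13 mm, release and lift.

>>> jog_arm:
  increments:
    - [0,[0,0.1,0],0]
    - [0,[0,0.1,0],0]
    - [0,[0,0.06,0],0]
    - [0,[0,0,0],0]
    - [0,[0,0,0],0]
    - [0,[0,0,0],0]

```text
t: 7.5
tcp_pos: [0.6029, -0.1102, 0.0707]
orientation: [[-0.999, -0.042, 0.002], [-0.042, 0.999, -0.001], [-0.002, -0.001, -1.0]]
wrist_force: [-0.8, -1.0, 6.7]
gripper_width: 0.009
```

>>> jog_arm:
  increments:
    - [45,[0,0,0],0]
    - [45,[0,0,0],0]
    - [45,[0,0,0],0]
    - [45,[0,0,0],0]
    - [45,[0,0,-0.4],0]
    - [45,[0,0,-0.8],0]
    - [45,[0,0,-1],0]
    - [45,[0,0,-1],0]
    - [45,[0,0,-1],0]
    - [45,[0,0,0],0]

```text
t: 8.5
tcp_pos: [0.6039, -0.1102, 0.2875]
orientation: [[-0.999, -0.042, 0.011], [-0.042, 0.999, -0.003], [-0.011, -0.003, -1.0]]
wrist_force: [1.7, 0.6, -0.2]
gripper_width: 0.045
```

>>> jog_arm:
  increments:
    - [60,[0.7,0,0],0]
    - [60,[0.8,0,0],0]
    - [60,[0.8,0,0],0]
    - [60,[0.8,0.3,0],0]
    - [60,[0.7,0.6,0],0]
    - [60,[0.3,0.8,0],0]
    - [60,[0,0.8,0],0]
    - [60,[0,0.8,0],0]
    - [60,[0,0.8,0],0]
    - [60,[0,0.8,0],0]
    - [60,[0,0,0],0]

```text
t: 9.6
tcp_pos: [0.3868, 0.1295, 0.2796]
orientation: [[-0.999, -0.046, -0.0], [-0.046, 0.999, 0.001], [0.0, 0.001, -1.0]]
wrist_force: [1.0, -0.8, -0.0]
gripper_width: 0.0599
```

Run:
```python
from h import *
o=env.observe();print(o['t'],np.round(o['tcp_pos'],4),np.round(o['joints'],3))
s=snap('top','t4.png');W=cloud(s);P=W.reshape(-1,3)
m=(P[:,0]>.45)&(P[:,0]<.74)&(P[:,1]>-.16)&(P[:,1]<-.03)
def rect(Q,n):
    if len(Q)<20:print(n,len(Q));return
    r=cv2.minAreaRect((Q[:,:2]*1000).astype(np.float32));print(n,len(Q),np.round(r[0],1),np.round(r[1],1),round(r[2],2),np.percentile(Q,[1,99],axis=0).round(3).tolist())
rect(P[m&(P[:,2]>.08)&(P[:,2]<.098)],'back')
rect(P[m&(P[:,2]>.02)&(P[:,2]<.098)&(P[:,0]<.71)],'bin')
im=cv2.imread('pics/t4.png');cv2.imwrite('pics/c4.png',cv2.resize(im[130:350,200:470],None,fx=2.9,fy=2.7))
```

```text
9.6 [0.3868 0.1295 0.2796] [ 2.330e-01 -5.500e-02  1.832e+00  1.000e-03  1.365e+00 -1.384e+00]
back 316 [ 601.7 -109.3] [179.5  11. ] 2.34 [[0.514, -0.117, 0.081], [0.69, -0.102, 0.096]]
bin 830 [601.  -70.7] [181.9  88.2] 2.34 [[0.51, -0.116, 0.021], [0.69, -0.032, 0.095]]
```

View pics/c4.png

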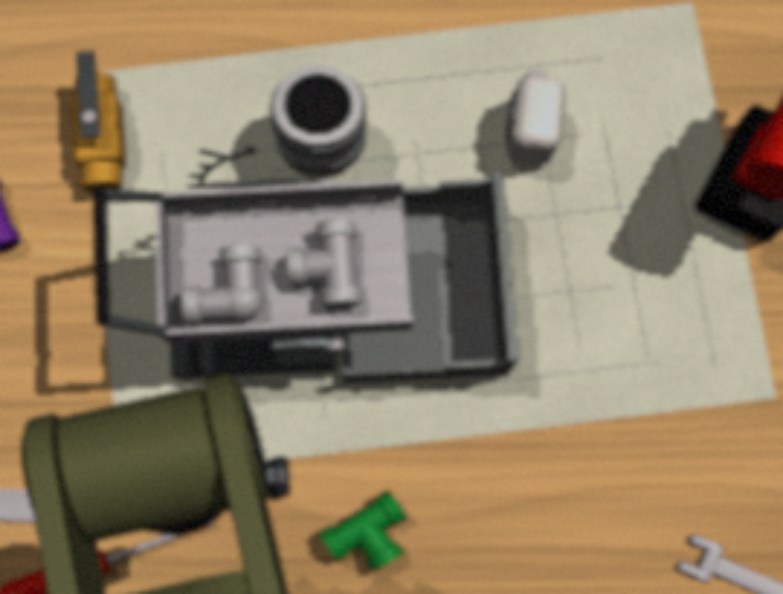

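The bin sits against the stand (front gap about 3 mm, square within 0.2°, centred within 2 mm) with the pan level. Next is the handle.

>>> jog_arm:
  increments:
    - [50,[-0.5,0.2,0],0]
    - [50,[-0.6,0.25,0],0]
    - [50,[-0.6,0.25,0],0]
    - [50,[-0.6,0.25,0],0]
    - [50,[-0.6,0.25,0],0]
    - [50,[-0.6,0.2,0],0]
    - [50,[-0.4,0.15,0],0]
    - [50,[-0.2,0.05,0],0]
    - [50,[0,0,0.4],0]
    - [50,[0,0,0.4],0]
    - [50,[0,0,0],0]
    - [50,[0,0,0],0]

```text
t: 10.85
tcp_pos: [0.5891, 0.2138, 0.2402]
orientation: [[-0.999, -0.041, -0.0], [-0.041, 0.999, -0.0], [0.0, -0.0, -1.0]]
wrist_force: [-0.2, 0.0, 0.4]
gripper_width: 0.0501
```

Run:
```python
from h import *
o=env.observe();print(np.round(o['tcp_pos'],4))
print((np.array([.590,.2185,.178])-o['tcp_pos'])@np.array(o['orientation'])/.05)
s=snap('side','s5.png');im=cv2.imread('pics/s5.png');cv2.imwrite('pics/c5.png',cv2.resize(im[170:350,200:400],None,fx=3.3,fy=3.3))
```

```text
[0.5891 0.2138 0.2402]
[-0.02124067  0.09273159  1.24385247]
```

View pics/c5.png

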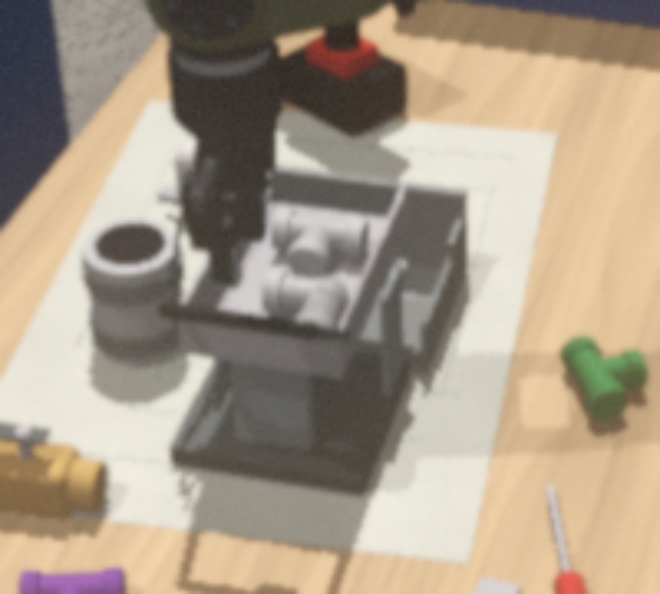

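Run:
```python
from h import *
s=snap('side')
for n,p in dict(barL=[.535,.2165,.185],barR=[.645,.2207,.185],barC=[.59,.2185,.185],tip=[.589,.2138,.229]).items():
    c=s['R']@np.array(p)+np.array(s['t']).ravel();a,b=c[:2]/c[2];k=1+s['k1']*(a*a+b*b)
    u,v=s['fx']*a*k+s['cx'],s['fy']*b*k+s['cy'];print(n,round((u-200)*3.3),round((v-170)*3.3))
```

```text
barL 311 330
barR 166 307
barC 238 318
tip 238 265
```

The bar runs from (166,307) to (311,330) in the crop, with its centre at (238,318). The fingertips are right above it, so I'll descend and grip.

>>> jog_arm:
  increments:
    - [50,[0,0.09,0.3],0]
    - [50,[0,0,0.4],0]
    - [50,[0,0,0.4],0]
    - [50,[0,0,0.14],0]
    - [50,[0,0,0],0]
    - [0,[0,0,0],0]
    - [0,[0,0,0],0]
    - [0,[0,0,0],0]
    - [0,[0,0,0],0]
    - [0,[0,0,0],0]
    - [0,[0,0,0],0]

```text
t: 12.05
tcp_pos: [0.5889, 0.2206, 0.1791]
orientation: [[-0.999, -0.043, 0.002], [-0.043, 0.999, 0.002], [-0.002, 0.002, -1.0]]
wrist_force: [0.0, 7.4, 2.9]
gripper_width: 0.0102
```

Run:
```python
from h import *
o=env.observe();print(np.round(o['tcp_pos'],4),o['wrist_force'],o['gripper_width'])
R=np.array(o['orientation']);p0=np.array(o['tcp_pos'])
r=np.hypot(.18,.075);a0=np.arctan2(.075,.18);yd=np.array([-.042,.999,0])
prev=p0
for d in range(0,46,3):
    a=a0+np.radians(d);p=p0+yd*(r*np.cos(a)-.18)+np.array([0,0,r*np.sin(a)-.075])
    print(d,np.round(p,4),np.round((p-prev)@R/.05,3));prev=p
```

```text
[0.5889 0.2206 0.1791] [0.03111513 7.41823968 2.91013965] 0.010151299952729344
0 [0.5889 0.2206 0.1791] [0. 0. 0.]
3 [0.5891 0.2164 0.1884] [-0.    -0.083 -0.187]
6 [0.5893 0.2118 0.1975] [-0.    -0.093 -0.182]
9 [0.5895 0.2067 0.2063] [-0.    -0.102 -0.177]
12 [0.5897 0.2011 0.2149] [-0.    -0.111 -0.171]
15 [0.59   0.1951 0.2231] [-0.    -0.12  -0.165]
18 [0.5903 0.1886 0.231 ] [-0.    -0.128 -0.159]
21 [0.5905 0.1818 0.2386] [-0.    -0.137 -0.152]
24 [0.5908 0.1746 0.2458] [-0.    -0.144 -0.144]
27 [0.5912 0.167  0.2526] [-0.    -0.152 -0.137]
30 [0.5915 0.159  0.259 ] [-0.    -0.159 -0.129]
33 [0.5918 0.1508 0.265 ] [-0.    -0.165 -0.12 ]
36 [0.5922 0.1422 0.2706] [-0.    -0.171 -0.111]
39 [0.5926 0.1334 0.2756] [-0.    -0.177 -0.102]
42 [0.593  0.1243 0.2803] [-0.    -0.182 -0.093]
45 [0.5934 0.1149 0.2844] [-0.    -0.186 -0.083]
```

Gripped. Now I'll raise it along the arc in small rows.

>>> jog_arm:
  increments:
    - [0,[0,-0.04,-0.09],0]
    - [0,[0,-0.04,-0.09],0]
    - [0,[0,-0.045,-0.09],0]
    - [0,[0,-0.045,-0.09],0]
    - [0,[0,-0.05,-0.09],0]
    - [0,[0,-0.05,-0.09],0]
    - [0,[0,-0.055,-0.085],0]
    - [0,[0,-0.055,-0.085],0]
    - [0,[0,-0.06,-0.085],0]
    - [0,[0,-0.06,-0.085],0]
    - [0,[0,0,0],0]

```text
t: 13.15
tcp_pos: [0.59, 0.1957, 0.2236]
orientation: [[-0.999, -0.043, 0.003], [-0.043, 0.999, 0.003], [-0.003, 0.003, -1.0]]
wrist_force: [-0.4, 7.6, 5.4]
gripper_width: 0.0098
```

```bash
cat > tilt.py <<'E'
from h import *
o=env.observe();p=np.array(o['tcp_pos']);R=np.array(o['orientation'])
h=np.array([.590,.2185,.185]);yd=np.array([-.042,.999,0])
b=p-8e-3*R[:,2]
y=(b-h)@yd+.18;z=b[2]-.11
a=np.degrees(np.arctan2(z,y)-np.arctan2(.075,.18))
print('t',o['t'],'tilt',a.round(1),'rad',np.hypot(y,z).round(4),'F',np.round(o['wrist_force'],1),'w',round(o['gripper_width'],4),p.round(4))
E
python3 tilt.py
```

```text
t 13.15 tilt 15.1 rad 0.1987 F [-0.4  7.6  5.4] w 0.0098 [0.59   0.1957 0.2236]
```

>>> jog_arm:
  increments:
    - [0,[0,-0.06,-0.08],0]
    - [0,[0,-0.065,-0.08],0]
    - [0,[0,-0.068,-0.077],0]
    - [0,[0,-0.07,-0.075],0]
    - [0,[0,-0.072,-0.073],0]
    - [0,[0,-0.073,-0.071],0]
    - [0,[0,-0.076,-0.069],0]
    - [0,[0,-0.077,-0.067],0]
    - [0,[0,-0.08,-0.065],0]
    - [0,[0,-0.08,-0.063],0]
    - [0,[0,0,0],0]

```text
t: 14.25
tcp_pos: [0.5917, 0.1602, 0.2605]
orientation: [[-0.999, -0.043, 0.005], [-0.043, 0.999, 0.004], [-0.005, 0.004, -1.0]]
wrist_force: [-1.3, 11.0, 11.5]
gripper_width: 0.0098
```

```bash
python3 tilt.py; python3 -c "
from h import *
s=snap('side','s6.png');im=cv2.imread('pics/s6.png');cv2.imwrite('pics/c6.png',cv2.resize(im[150:330,200:400],None,fx=3.3,fy=3.3))"
```

```text
t 14.25 tilt 29.9 rad 0.1998 F [-1.3 11.  11.5] w 0.0098 [0.5917 0.1602 0.2605]
```

View pics/c6.png

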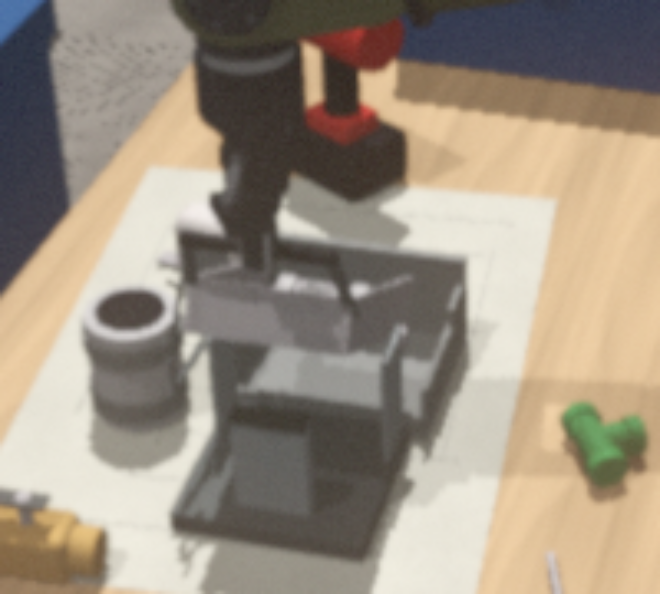

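The pan is at about 30°, the bar is held, and the fittings are still in it. I'll carry on to 45°, easing slightly outward.

>>> jog_arm:
  increments:
    - [0,[0,-0.077,-0.068],0]
    - [0,[0,-0.079,-0.066],0]
    - [0,[0,-0.08,-0.064],0]
    - [0,[0,-0.082,-0.062],0]
    - [0,[0,-0.083,-0.06],0]
    - [0,[0,-0.085,-0.057],0]
    - [0,[0,-0.087,-0.054],0]
    - [0,[0,-0.089,-0.051],0]
    - [0,[0,-0.09,-0.049],0]
    - [0,[0,-0.091,-0.046],0]
    - [0,[0,0,0],0]

```text
t: 15.4
tcp_pos: [0.5936, 0.1165, 0.2878]
orientation: [[-0.999, -0.042, 0.003], [-0.042, 0.999, 0.002], [-0.003, 0.001, -1.0]]
wrist_force: [5.2, 2.1, 1.7]
gripper_width: 0.0098
```

```bash
python3 tilt.py
```

```text
t 15.4 tilt 44.6 rad 0.2014 F [5.2 2.1 1.7] w 0.0098 [0.5936 0.1165 0.2878]
```

Tilt is about 45° and the forces are low. Hold for two seconds.

>>> jog_arm:
  increments:
    - [0,[0,0,0],0]
    - [0,[0,0,0],0]
    - [0,[0,0,0],0]
    - [0,[0,0,0],0]
    - [0,[0,0,0],0]
    - [0,[0,0,0],0]
    - [0,[0,0,0],0]
    - [0,[0,0,0],0]
    - [0,[0,0,0],0]
    - [0,[0,0,0],0]
    - [0,[0,0,0],0]
    - [0,[0,0,0],0]

```text
t: 16.6
tcp_pos: [0.5936, 0.1165, 0.2877]
orientation: [[-0.999, -0.042, 0.003], [-0.042, 0.999, 0.001], [-0.003, 0.001, -1.0]]
wrist_force: [4.4, 1.2, 1.4]
gripper_width: 0.0095
```

>>> jog_arm:
  increments:
    - [0,[0,0,0],0]
    - [0,[0,0,0],0]
    - [0,[0,0,0],0]
    - [0,[0,0,0],0]
    - [0,[0,0,0],0]
    - [0,[0,0,0],0]
    - [0,[0,0,0],0]
    - [0,[0,0,0],0]
    - [0,[0,0,0],0]

```text
t: 17.5
tcp_pos: [0.5936, 0.1165, 0.2878]
orientation: [[-0.999, -0.042, 0.003], [-0.042, 0.999, 0.001], [-0.003, 0.001, -1.0]]
wrist_force: [5.7, 1.6, 1.6]
gripper_width: 0.0102
```

```bash
python3 tilt.py; python3 -c "
from h import *
s=snap('side','s7.png');im=cv2.imread('pics/s7.png');a=cv2.resize(im[150:330,220:370],None,fx=2.6,fy=2.6)
s=snap('top','t7.png');W=cloud(s);im=cv2.imread('pics/t7.png');b=cv2.resize(im[180:300,250:400],None,fx=2.6,fy=3.9)
cv2.imwrite('pics/c7.png',np.hstack([a,b]))
P=W.reshape(-1,3)
# pan rear wall/floor fit: project points on stand yz, pan interior
o=np.array([.5976,.0387]);yd=np.array([-.042,.999]);xd=np.array([.999,.042])
y=(P[:,:2]-o)@yd;x=(P[:,:2]-o)@xd
m=(abs(x)<.05)&(y>-.06)&(y<.07)&(P[:,2]>.05)&(P[:,2]<.26)
yy,zz=y[m],P[m,2]
for i in range(4):
    c=np.polyfit(yy,zz,1);k=abs(zz-np.polyval(c,yy))<.006;yy,zz=yy[k],zz[k]
print('floor tilt',np.degrees(np.arctan(c[0])),c,len(yy))
"
```

```text
t 17.5 tilt 44.6 rad 0.2015 F [5.7 1.6 1.6] w 0.0102 [0.5936 0.1165 0.2878]
floor tilt 44.39109209993271 [0.97896783 0.11230949] 1073
```

View pics/c7.png

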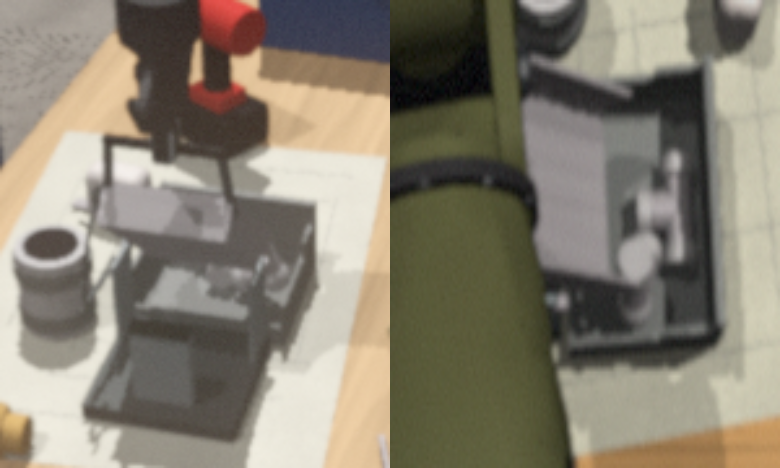

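Both fittings are in the bin: tee at about (660,210) and elbow at about (640,270) in the right half. The floor-plane fit gives 44.4°. I'll lower along the same arc.

>>> jog_arm:
  increments:
    - [0,[0,0.091,0.046],0]
    - [0,[0,0.09,0.049],0]
    - [0,[0,0.089,0.051],0]
    - [0,[0,0.087,0.054],0]
    - [0,[0,0.085,0.057],0]
    - [0,[0,0.083,0.06],0]
    - [0,[0,0.082,0.062],0]
    - [0,[0,0.08,0.064],0]
    - [0,[0,0.079,0.066],0]
    - [0,[0,0.077,0.068],0]

```text
t: 18.6
tcp_pos: [0.5917, 0.16, 0.261]
orientation: [[-0.999, -0.043, 0.006], [-0.043, 0.999, 0.003], [-0.006, 0.003, -1.0]]
wrist_force: [-2.5, 9.3, 19.6]
gripper_width: 0.0097
```

>>> jog_arm:
  increments:
    - [0,[0,0.08,0.063],0]
    - [0,[0,0.08,0.065],0]
    - [0,[0,0.077,0.067],0]
    - [0,[0,0.076,0.069],0]
    - [0,[0,0.073,0.071],0]
    - [0,[0,0.072,0.073],0]
    - [0,[0,0.07,0.075],0]
    - [0,[0,0.068,0.077],0]
    - [0,[0,0.065,0.08],0]
    - [0,[0,0.06,0.08],0]
    - [0,[0,0,0],0]

```text
t: 19.7
tcp_pos: [0.59, 0.1961, 0.2232]
orientation: [[-0.999, -0.043, 0.003], [-0.043, 0.999, 0.003], [-0.003, 0.002, -1.0]]
wrist_force: [2.7, 10.3, 4.2]
gripper_width: 0.0099
```

```bash
python3 tilt.py
```

```text
t 19.7 tilt 14.9 rad 0.1988 F [ 2.7 10.3  4.2] w 0.0099 [0.59   0.1961 0.2232]
```

>>> jog_arm:
  increments:
    - [0,[0,0.06,0.085],0]
    - [0,[0,0.06,0.085],0]
    - [0,[0,0.055,0.085],0]
    - [0,[0,0.055,0.085],0]
    - [0,[0,0.05,0.09],0]
    - [0,[0,0.05,0.09],0]
    - [0,[0,0.045,0.09],0]
    - [0,[0,0.045,0.09],0]
    - [0,[0,0.04,0.09],0]
    - [0,[0,0.04,0.09],0]
    - [0,[0,0,0.02],0]
    - [0,[0,0,0],0]

```text
t: 20.9
tcp_pos: [0.589, 0.2206, 0.1792]
orientation: [[-0.999, -0.043, 0.003], [-0.043, 0.999, 0.002], [-0.003, 0.002, -1.0]]
wrist_force: [-4.0, 5.2, 14.3]
gripper_width: 0.0096
```

```bash
python3 tilt.py
cat > fl.py <<'E'
from h import *
s=snap('side');W=cloud(s);P=W.reshape(-1,3)
o=np.array([.5976,.0387]);yd=np.array([-.042,.999]);xd=np.array([.999,.042])
y=(P[:,:2]-o)@yd;x=(P[:,:2]-o)@xd
m=(abs(x)<.055)&(y>-.055)&(y<.10)&(P[:,2]>.09)&(P[:,2]<.14)
yy,zz=y[m],P[m,2]
for i in range(4):
    c=np.polyfit(yy,zz,1);k=abs(zz-np.polyval(c,yy))<.006;yy,zz=yy[k],zz[k]
print('floor tilt',np.degrees(np.arctan(c[0])),c,len(yy))
E
python3 fl.py
```

```text
t 20.9 tilt 0.4 rad 0.1978 F [-4.   5.2 14.3] w 0.0096 [0.589  0.2206 0.1792]
floor tilt 0.07868196821413284 [0.00137326 0.11316044] 936
```

Level, with the TCP pose the same as at the first grip. Release and retreat.

>>> jog_arm:
  increments:
    - [50,[0,0,0],0]
    - [50,[0,0,0],0]
    - [50,[0,0,0],0]
    - [50,[0,0,0],0]
    - [50,[0,0,-0.4],0]
    - [50,[0,0,-0.6],0]
    - [50,[0,0,-0.8],0]
    - [50,[0.7,0,-0.5],0]
    - [50,[0.8,0,0],0]
    - [50,[0.8,0,0],0]
    - [50,[0.8,0,0],0]
    - [50,[0,0,0],0]

```text
t: 22.15
tcp_pos: [0.4306, 0.2127, 0.2923]
orientation: [[-0.999, -0.043, 0.0], [-0.043, 0.999, 0.0], [-0.0, 0.0, -1.0]]
wrist_force: [0.3, -0.4, -0.2]
gripper_width: 0.0501
```

```bash
python3 fl.py
python3 - <<'E'
from h import *
o=env.observe();print(o['t'],np.round(o['tcp_pos'],3),np.round(o['wrist_force'],1))
s=snap('top','t8.png');W=cloud(s);P=W.reshape(-1,3)
im=cv2.imread('pics/t8.png');a=cv2.resize(im[130:350,200:470],None,fx=1.8,fy=1.8)
s2=snap('side','s8.png');b=cv2.resize(cv2.imread('pics/s8.png')[170:320,220:360],None,fx=2.2,fy=2.64)
cv2.imwrite('pics/c8.png',np.hstack([a,b[:396]]))
m=(P[:,0]>.45)&(P[:,0]<.71)&(P[:,1]>-.16)&(P[:,1]<-.03)
Q=P[m&(P[:,2]>.08)&(P[:,2]<.098)&(P[:,1]<-.09)]
r=cv2.minAreaRect((Q[:,:2]*1000).astype(np.float32));print('back',np.round(r[0],1),np.round(r[1],1),r[2])
S=cloud(s2).reshape(-1,3)
for n,C in(('top',P),('side',S)):
    k=(C[:,0]>.52)&(C[:,0]<.68)&(C[:,1]>-.1)&(C[:,1]<-.03)&(C[:,2]>.012);print(n,'max z in bin',np.percentile(C[k,2],[50,90,99]).round(3))
def reg(n,u0,u1,v0,v1,z0,z1):
    P=W[v0:v1,u0:u1].reshape(-1,3);Q=P[(P[:,2]>z0)&(P[:,2]<z1)]
    print(n,np.percentile(Q,1,axis=0).round(3),np.percentile(Q,99,axis=0).round(3))
reg('union',285,330,145,197,.02,.13);reg('tape',370,402,145,195,.02,.1);reg('drill',440,510,130,220,.02,.25)
E
```

```text
floor tilt 0.16590685032432903 [0.00289563 0.11314117] 1164
22.2 [0.433 0.213 0.292] [ 1.6 -0.4 -0.1]
back [ 602.3 -110.6] [179.3  10.7] 2.3199546337127686
top max z in bin [0.035 0.04  0.043]
side max z in bin [0.061 0.088 0.104]
union [0.714 0.01  0.023] [0.794 0.092 0.108]
tape [ 0.724 -0.172  0.023] [ 0.796 -0.121  0.078]
drill [ 0.645 -0.413  0.026] [ 0.806 -0.302  0.206]
```

View pics/c8.png

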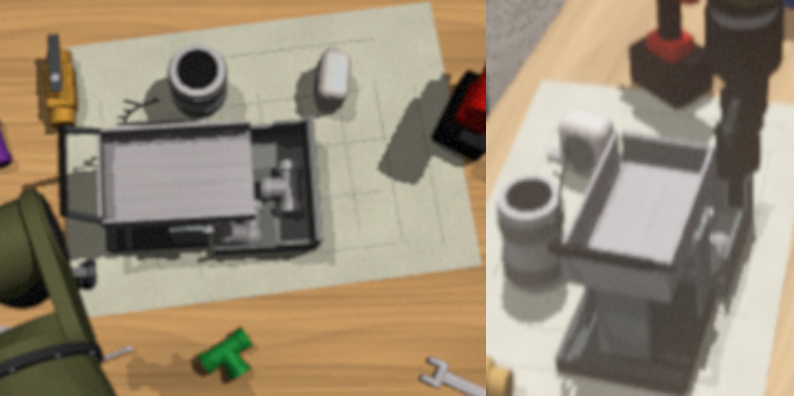

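Pan empty and level, tee flat in the bin at (280,188). The elbow, near (240,232), is half hidden under the lip, so I'll check it closer.

Run:
```python
from h import *
s=snap('top','t9.png');W=cloud(s)
im=cv2.imread('pics/t9.png');cv2.imwrite('pics/c9.png',np.hstack([cv2.resize(im[235:280,285:385],None,fx=5,fy=8,interpolation=cv2.INTER_CUBIC),cv2.resize(cv2.imread('pics/s8.png')[225:300,300:345],None,fx=6,fy=4.8,interpolation=cv2.INTER_CUBIC)]))
o=np.array([.6007,-.038]);yd=np.array([-.042,.999]);xd=np.array([.999,.042])
for n,C in(('top',W),('side',cloud(snap('side')))):
    P=C.reshape(-1,3);y=(P[:,:2]-o)@yd;x=(P[:,:2]-o)@xd
    k=(x>-.083)&(x<-.02)&(y>-.06)&(y<.068)&(P[:,2]>.012)&(P[:,2]<.085)
    print(n,k.sum());
    h=lambda a:np.percentile(a,[2,25,50,75,98]).round(3)
    if k.sum():print('x',h(x[k]),'y',h(y[k]),'z',h(P[k,2]))
```

```text
top 439
x [-0.08  -0.071 -0.059 -0.036 -0.022] y [-0.055  0.002  0.02   0.043  0.066] z [0.018 0.034 0.038 0.044 0.057]
side 124
x [-0.081 -0.076 -0.071 -0.047 -0.032] y [-0.049  0.021  0.041  0.06   0.067] z [0.017 0.031 0.037 0.044 0.055]
```

View pics/c9.png

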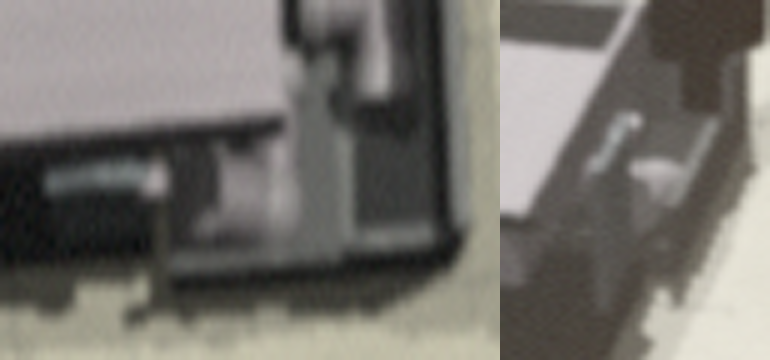

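The elbow lies flat against the bin's side wall at (250,200), inside the front wall, with its top at about 40 mm. Handing in.

```bash
python3 -c "
from station import hand_in
print(hand_in())"
```

```text
the job is handed in; nothing more can be done
None
```

The job is handed in, after about 22 s of robot time; hand-in gave no verdict. I slid the bin against the stand by its back wall, raised the pan by its handle to about 45° for two seconds, lowered it and backed the arm off.

**Last checks:**
- **Pan:** level within 0.2° from a plane fitted to its floor. At the top, the same kind of fit gave 44.4° and the arm pose 44.6°.
- **Bin:** front gap about 3–4 mm, within about 2 mm of centre, and square within about 0.2°. It shifted only about 1 mm during tipping.
- **Fittings:** the tee lies flat in the bin. The elbow lies inside against one side wall, partly hidden under the pan's lip, so I judged it from its visible part (top about 40 mm above the table).
- **Bystanders:** the union, tape and drill measured unmoved. I did not re-measure the square, spanner, driver or valve, but the arm never worked close to them.

**What disagreed:** the handle radius read from the arm was about 200 mm, against 195 mm nominal. The wrist force reached about 22 N on the way down, well within limits. The one overall bin-outline check was cut off by my search window, so bin position comes from the back wall.

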